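Clamp a filled mould in the kitchen press with its ratchet lever

TASK

Slide the lidded mould along the board by its handle until it sits fully home in the horseshoe stop under the press, then work the ratchet lever back and forth until the plate presses firmly on the lid: stop when the pull stroke has become heavy, about 8 N at the grip (a free stroke takes about 1 N). Do not overtighten it, and leave the mug, the jar and the spoon where they are.

Things in the scene. Friction and masses are not known exactly. Their poses are not given: they have to be found in the camera images.
- press: Mould press fixed to the counter: beech board 280 x 240 x 22 mm (x -180 to +100), two 18 mm steel columns at y = +-90 mm, crossbar 42 x 220 mm with its top 200 mm high; ratchet wheel, lever and the screw's end (to 275 mm) above it. Origin: on the counter, on the axis of screw and plate; z up; its open front looks along its -x, roughly to the robot.
- press_home (a point): On the board's top (22 mm above the counter), on the press's axis: where the middle of the mould's underside is when the mould is fully home. A horseshoe lip, 12 mm high, open to the press's -x, stops it there from behind with about 1 mm of play.
- mould: Loose steel pot, 99 mm across, rim 74 mm high, 0.5 to 0.9 kg, on the front of the board. The flat top of its wooden lid, 64 mm across, stands 82 to 87 mm above the pot's underside, depending on the filling. Origin: centre of the underside; z up; the handle points along its -x.
- mould_handle (a point): Middle of the mould's straight black handle, 108 mm from the mould's axis and 52 mm above its underside. The handle is 16 mm wide, 20 mm high and runs from 62 to 154 mm from the axis along the mould's -x.
- plate: Steel press plate, a disc 84 mm across, 8 mm thick, hung under the screw on a stiff spring; moves only down and up. Origin on the press's axis, 118 mm below its underside; axes as the press.
- plate_under (a point): Centre of the plate's underside. At the start 3 to 11 mm of air separates it from the lid of a mould that is home.
- wheel_top (a point): Centre of the ratchet wheel's top face, 222 mm above the counter on the press's axis. Wheel 84 mm across with 12 saw teeth: a notch is 0.524 rad and lowers the screw 2 mm. A sprung pawl in the lever takes it along on the pull stroke; a second pawl on the crossbar holds it on the return. A notch not completed falls back under load.
- lever (a joint): Lever angle, rad, clockwise from above positive. 0: the lever points along the press's -y (right, seen from the robot); grows as it is pulled towards the press's -x (the robot), the working stroke. Fixed stops at -0.12 and 1.18. Its pawl drops in near 0 and 0.52, so a stroke from below -0.06 to above 1.10 wins two notches. Let go under load, it springs back up to 0.5 rad.
- lever_grip (a point): Middle of the lever's black grip: a level round bar 22 mm thick, 89 to 176 mm from the press's axis (this point: 130 mm), 240 mm above the counter. Push from either side, straddle or hold it from above. A free stroke takes 1 to 2 N here. When the plate meets the lid the pull rises by 3 N (100 N under the plate), then by 1.7 N (58 N) with each notch: 8 N is about 250 N under the plate.
- mug: White mug, 76 mm across, 90 mm high, on the counter right of the board. Bystander. Origin: centre of its underside.
- jar: Amber glass jar with a steel lid, 68 mm across, 110 mm high, on the counter right of the board. Bystander. Origin: centre of its underside.
- spoon: Steel spoon with a wooden handle lying on the counter left of the board. Bystander. Origin: middle of its underside.
There are look-alikes about, which are no part of the job. Of the things that look like the mould, the largest one is meant.

How it is judged:
By the outcome, as a careful person would: the job done as asked, in the order asked, and still so for the second after the job is handed in, with the robot touching nothing.
It also fails if it takes over 72 s, if anything falls off the work surface, if the arm or the gripper's body presses on something with over 40 N, if the wrist force passes 120 N, or if a joint passes its speed limit or range.

ROBOT

A 6-joint arm with a two-finger parallel gripper is mounted at the origin on the work surface. World frame = base frame: x ahead of the robot, y to its left, z up, the work surface at z = 0. Lengths are in m, angles in rad, forces in N, time in s.
With the tool pointing down it reaches from about 0.3 to 0.775 m from the base axis. Payload 14.6 kg.
Tool frame: the origin (TCP) lies at the very end of the fingers, on their centre line; the grasp point (between the pads) lies 19 mm behind it; y points along the fingers, z is the direction in which the jaws open and shut, and the axes are right-handed (so a half turn about y gives the same grasp; the last joint's range is limited). The gripper opens to 94 mm and grips with 3 to 60 N. Pads are 16 mm wide; open, the fingers measure 119 mm over their backs; the gripper's body (75 mm by 177 mm) begins 78 mm behind the grasp point.
Start: joints at [1.191, 0.3, 1.521, -0, 1.321, -0.067], TCP at [0.169, 0.523, 0.205] pointing down, gripper open.
Joint ranges: [-3.03, 3.03], [-0.79, 2.21], [0.23, 2.52], [-1.04, 4.18], [0, 3.07], [-2.55, 2.55]. Speed limits (rad/s): [2.22, 2.22, 2.57, 3.14, 3.14, 3.14].

INTERFACE

Orientations are given as [roll, pitch, yaw] about the fixed x, y, z axes, in that order (R = Rz(yaw) Ry(pitch) Rx(roll)).
In Python, from station import get_obs, camera, job gives the robot as it stands.
- The arm moves only by the tool step_arm, never from a script. Its argument "targets" is a list of rows, each a list of 6 numbers: the shift along the tool's x, y, z in mm, then the turn, a rotation vector about the tool's x, y, z in degrees. In form: [[dx, dy, dz, rx, ry, rz], ...]. A call has 1 to 12 rows; each row shifts and turns the commanded pose from where the row before left it, along the tool's axes as they then stand; what a row does not reach is not made up. A row lasts 1/8 s, in which the tool goes at most 62.5 mm and 10.7 degrees, less where a joint would pass 70% of its speed; a pose out of reach is approached as far as the arm can. A call is refused whole if a number of a shift passes 62.5 or a number of a turn 10.7, either way. A call with a gripper value outside its range is refused whole. "gripper" is the opening, from -1 (shut) to 1 (fully open), set as the call begins (left out, the last holds). The fingers move at their own pace and stop on an object; "squeeze" is the grip in N (left out, the last holds). Time passes only in rows, so rows that do not move let the fingers close. It gives the time, the measured TCP pose, the force and the opening at its end, in the units of the state.
- get_obs(): the state, without advancing time (a new reading comes with each control period).
- camera(name): name is "scene" or "side" or "wrist"; returns a dict with "pixels" (384x512x3 uint8, red, green, blue), "intrinsics" (3x3 intrinsics, pixels), "R" (3x3) and "t" (3): a world point X has camera coordinates R X + t; the wrist camera has in their place "tool_from_camera" (4x4, takes a point from camera to tool coordinates, whose origin is the TCP and whose axes are the tool frame's). Camera axes: x right, y down, z forward; pixel columns grow to the right and rows downward; lengths in m; the calibration is good to about 2 mm. A picture is of the moment at which its call begins: read the wrist's pose just before it. There is no depth.
- job.hand_in(): hands the job in, once; it reports no verdict.
The state is a dict: "time_s": time; "qpos": joint angles; "joint_vel": joint speeds; "tau": joint torques, N m; "ee_pos": TCP position; "eef_rot": TCP orientation; "force": force on the tool from outside, world axes, zero at the start; "moment": the same for the moment, N m; "grip_width": finger opening in m.
Only numpy, scipy, OpenCV 4.12 (cv2) and the standard library are available. Lean on these libraries where they do the work, as an engineer would, in place of code of your own. Each camera call takes 0.05 s, during which the arm holds its last target.

## Working session

There is one attempt and no reset: what is moved stays moved. The work goes in short steps, Python scripts to look and compute and a tool call to move; the robot and the scene stay as the last step left them, time stands still between calls to the robot, and variables do not carry over. Pictures are saved under pics/ and viewed, and the job is handed in when it is done.

Besides the shell and the picture viewer there is one more tool, called after "Call:" as name([rows], argument=value, ...), one row to a line, values as JSON. step_arm: Moves the arm, as the interface text tells. Its arguments: {"type":"object","properties":{"targets":{"type":"array","items":{"type":"array","items":{"type":"number"}}},"gripper":{"type":"number"},"squeeze":{"type":"number"}},"required":["targets"]}

```bash
mkdir -p pics; ls
cat > h.py <<'E'
import numpy as np, cv2, sys
from station import get_obs, camera, job
from scipy.spatial.transform import Rotation as Ro
def snap(n,f):
    o=get_obs(); c=camera(n); np.savez('pics/'+f+'.npz',**{k:np.array(v) for k,v in c.items()},ee=o['ee_pos'],er=o['eef_rot'])
    cv2.imwrite('pics/'+f+'.png',c['pixels'][:,:,::-1]); return c,o
E
python3 - <<'E'
from h import *
for n in ['scene','side','wrist']:
    c,o=snap(n,n+'0')
    print(n,c['intrinsics'],c.get('R'),c.get('t'),c.get('tool_from_camera'))
print(get_obs())
E
```

```text
pics
scene [[449.8049707    0.         253.00800122]
 [  0.         449.8049707  191.82864533]
 [  0.           0.           1.        ]] [[ 1.83482305e-01  9.83022546e-01  9.57979209e-04]
 [ 5.86120586e-01 -1.08617636e-01 -8.02910249e-01]
 [-7.89174824e-01  1.47881315e-01 -5.96099164e-01]] [-0.10559403 -0.14804694  1.87534166] None
side [[456.66080454   0.         246.51292982]
 [  0.         456.66080454 189.70078869]
 [  0.           0.           1.        ]] [[ 0.97197016 -0.23509276 -0.00232466]
 [-0.18118915 -0.74273648 -0.64460299]
 [ 0.14981489  0.62695607 -0.76451395]] [-0.50971072  0.22050406  1.48498471] None
wrist [[278.20684832   0.         252.7645357 ]
 [  0.         278.20684832 193.95870588]
 [  0.           0.           1.        ]] None None [[-2.99925774e-04  9.61581667e-01  2.74518865e-01 -8.09375399e-02]
 [ 3.82340866e-04 -2.74518747e-01  9.61581672e-01 -1.79364002e-01]
 [ 9.99999882e-01  3.93362908e-04 -2.85316719e-04  1.60826783e-04]
 [ 0.00000000e+00  0.00000000e+00  0.00000000e+00  1.00000000e+00]]
{'time_s': 0.15, 'qpos': array([ 1.19141863e+00,  3.00356273e-01,  1.52140626e+00,  2.60842512e-06,
        1.32072051e+00, -6.65647536e-02]), 'joint_vel': array([ 0.00071015, -0.00061647, -0.00312464, -0.00182621, -0.00117205,
        0.00062845]), 'tau': array([ 2.20514929e-03, -5.31965983e+01, -3.52813518e+01,  7.08730286e-02,
        2.36328214e-02, -8.08832510e-05]), 'ee_pos': array([0.16916691, 0.52313476, 0.20502328]), 'eef_rot': array([-1.57168458e+00,  6.17460618e-05, -3.12813615e-01]), 'force': array([-0.16723248, -0.16272673, -0.55474729]), 'moment': array([-0.00149617, -0.01173053, -0.00078296]), 'grip_width': 0.09401057215408404}
```

View pics/scene0.png

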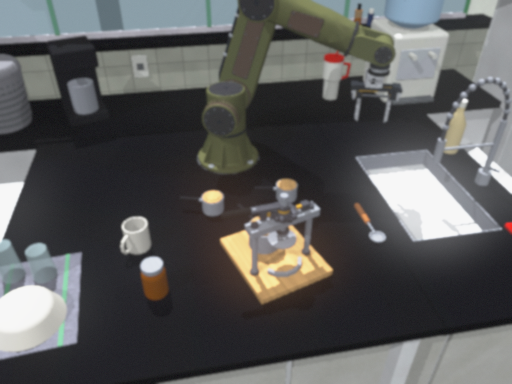

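View pics/side0.png

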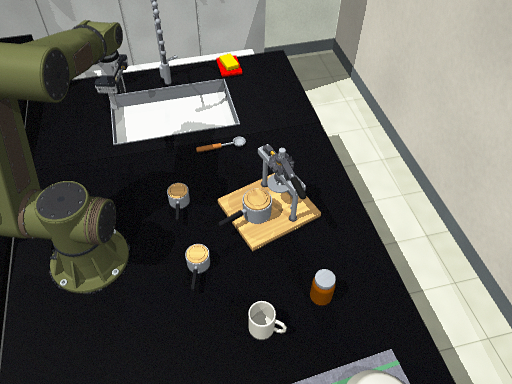

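View pics/wrist0.png

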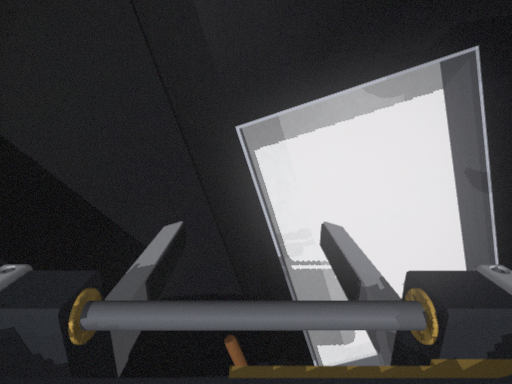

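Run:
```python
import cv2
a=cv2.imread('pics/scene0.png')[180:310,190:340]; cv2.imwrite('pics/sc_c.png',cv2.resize(a,None,fx=5,fy=4.6,interpolation=3)[:, :])
a=cv2.imread('pics/side0.png')[130:260,190:340]; cv2.imwrite('pics/si_c.png',cv2.resize(a,None,fx=5,fy=4.6,interpolation=3))
```

```text
(no output)
```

View pics/sc_c.png

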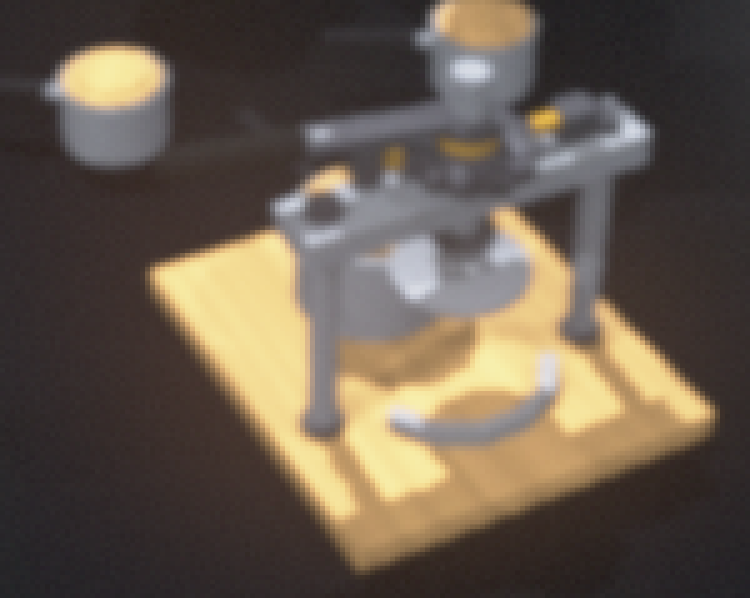

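View pics/si_c.png

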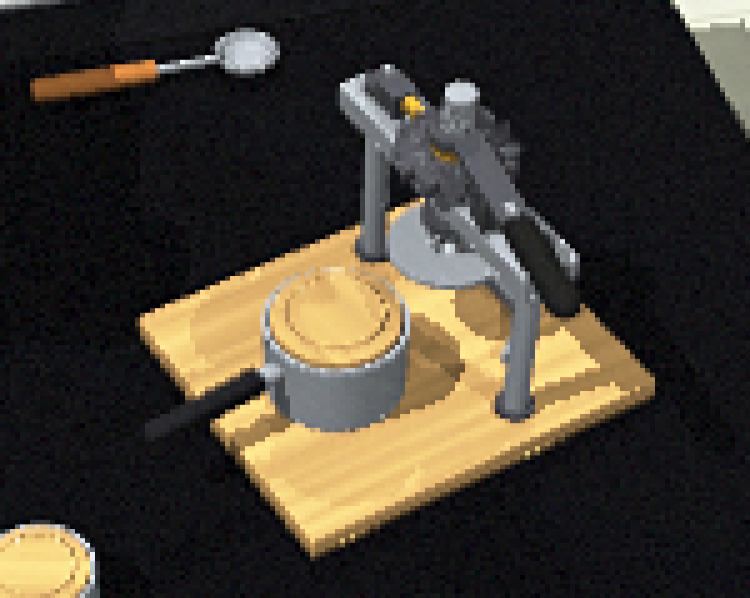

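```bash
cat > fit.py <<'E'
from h import *
from scipy.optimize import least_squares
C={n:np.load(f'pics/{n}0.npz') for n in('scene','side')}
def proj(n,X):
    c=C[n]; p=c['R']@np.array(X)+c['t']; p=c['intrinsics']@p; return p[:2]/p[2]
def full(n,p):
    off={'scene':(190,180),'side':(190,130)}[n]
    return np.array([(p[0]+.5)/5-.5+off[0],(p[1]+.5)/4.6-.5+off[1]])
def ray(n,p,z):
    c=C[n]; d=c['R'].T@np.linalg.inv(c['intrinsics'])@np.array([p[0],p[1],1]); o=-c['R'].T@c['t']
    return o+d*(z-o[2])/d[2]
E
cat > f1.py <<'E'
from fit import *
obs=[('side',(313,543),(-.18,-.12,.022)),('side',(655,378),(.1,-.12,.022)),('side',(138,318),(-.18,.12,.022)),
('scene',(150,268),(-.18,-.12,.022)),('scene',(358,560),(.1,-.12,.022)),('scene',(717,408),(.1,.12,.022)),
('side',(461,88),(0,0,.275)),]
def W(p,X): c,s=np.cos(p[2]),np.sin(p[2]); return [p[0]+c*X[0]-s*X[1],p[1]+s*X[0]+c*X[1],X[2]]
f=lambda p:np.concatenate([proj(n,W(p,X))-full(n,u) for n,u,X in obs])
r=least_squares(f,[.6,0,0],loss='soft_l1'); print(r.x,r.fun.reshape(-1,2).round(1))
p=r.x
for nm,X in [('home',(0,0,.022)),('grip0',(0,-.13,.24))]: print(nm,W(p,X))
print('lid',ray('side',full('side',(337,308)),.107),'rim',ray('side',full('side',(336,318)),.096))
print('hend',ray('side',full('side',(150,432)),.074),'hstart',ray('side',full('side',(265,380)),.074))
print('leverend',ray('side',full('side',(570,300)),.24),'leverstart',ray('side',full('side',(515,228)),.24))
print('mugs lookalikes')
E
python3 f1.py
```

```text
[0.65420115 0.06872901 0.30816955] [[-0.  -0.5]
 [ 0.6 -0.3]
 [-0.7 -0.5]
 [-0.6  0.7]
 [ 0.4 -1.9]
 [-0.6  0.9]
 [-0.   0.2]]
home [np.float64(0.6542011475956493), np.float64(0.0687290119377451), 0.022]
grip0 [np.float64(0.6936320885458844), np.float64(-0.05514673587343491), 0.24]
lid [0.56874172 0.03471143 0.107     ] rim [0.5681735  0.03449932 0.096     ]
hend [ 0.43002199 -0.01986053  0.074     ] hstart [0.5130357  0.00727259 0.074     ]
leverend [ 0.67434549 -0.096197    0.24      ] leverstart [ 0.66125024 -0.0298323   0.24      ]
mugs lookalikes
```

```bash
cat > plan.py <<'E'
from h import *
# plan(target xyz, yaw, n rows): tool pointing down
def plan(t,yaw,n):
    o=get_obs(); R=Ro.from_euler('xyz',o['eef_rot']); p=np.array(o['ee_pos']); T=Ro.from_euler('xyz',[-np.pi/2,0,yaw])
    dr=(R.inv()*T).as_rotvec(); 
    for i in range(n):
        q=p+(np.array(t)-p)/(n-i)
        d=R.inv().apply(q-p)*1000; print([round(float(v),1) for v in d]+[round(float(v),2) for v in np.degrees(dr/n)])
        p=q; R=R*Ro.from_rotvec(dr/n)
if __name__=='__main__':
    a=[float(x) for x in sys.argv[1:]]; plan(a[:3],a[3],int(a[4]))
E
python3 plan.py 0.456 -0.009 0.205 0.37 11
```

```text
[39.7, 0.0, -38.0, 0.0, -3.56, -0.0]
[37.3, 0.0, -40.4, 0.0, -3.56, -0.0]
[34.7, 0.0, -42.6, 0.0, -3.56, -0.0]
[32.0, 0.0, -44.7, 0.0, -3.56, -0.0]
[29.1, 0.0, -46.6, 0.0, -3.56, -0.0]
[26.2, 0.0, -48.3, 0.0, -3.56, -0.0]
[23.1, 0.0, -49.8, 0.0, -3.56, -0.0]
[20.0, 0.0, -51.2, 0.0, -3.56, -0.0]
[16.8, 0.0, -52.3, 0.0, -3.56, -0.0]
[13.5, 0.0, -53.3, 0.0, -3.56, -0.0]
[10.2, 0.0, -54.0, 0.0, -3.56, -0.0]
```

Call:
step_arm([
  [39.7,0,-38,0,-3.56,0],
  [37.3,0,-40.4,0,-3.56,0],
  [34.7,0,-42.6,0,-3.56,0],
  [32,0,-44.7,0,-3.56,0],
  [29.1,0,-46.6,0,-3.56,0],
  [26.2,0,-48.3,0,-3.56,0],
  [23.1,0,-49.8,0,-3.56,0],
  [20,0,-51.2,0,-3.56,0],
  [16.8,0,-52.3,0,-3.56,0],
  [13.5,0,-53.3,0,-3.56,0],
  [10.2,0,-54,0,-3.56,0],
  [0,0,0,0,0,0],
], gripper=0.0)

```text
time_s: 1.65
ee_pos: [0.4569, -0.0113, 0.2049]
eef_rot: [-1.571, 0.001, 0.368]
force: [-0.1, -0.1, -0.2]
grip_width: 0.047
```

Run:
```python
from h import *
c,o=snap('wrist','w1'); print(o['ee_pos'],o['eef_rot'],o['grip_width'],o['qpos'],o['time_s'])
```

```text
[ 0.45692647 -0.01125068  0.2049142 ] [-1.57061707e+00  8.83237020e-04  3.67565054e-01] 0.046968633550900946 [-1.04635707e-01  9.22502026e-02  1.77068410e+00 -2.52740390e-04
  1.27952648e+00 -2.04292432e+00] 1.65
```

View pics/w1.png

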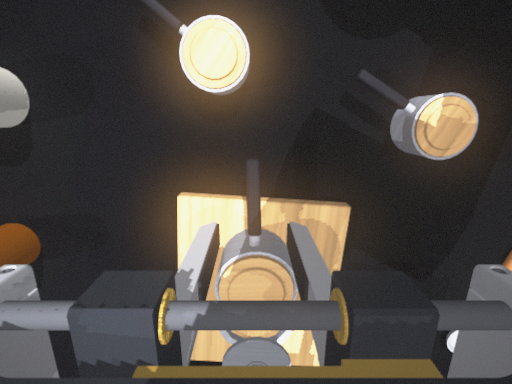

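```bash
cat >> h.py <<'E'
def wray(f,p,z):
    d=np.load('pics/'+f+'.npz'); T=d['tool_from_camera']; R=Ro.from_euler('xyz',d['er']).as_matrix()
    o=R@T[:3,3]+d['ee']; v=R@T[:3,:3]@np.linalg.inv(d['intrinsics'])@np.array([p[0],p[1],1.]); return o+v*(z-o[2])/v[2]
E
python3 - <<'E'
from h import *
for n,p,z in [('hend',(253,160),.084),('hmid',(253.5,200),.084),('hroot',(254,235),.084),('lid',(258,291),.106),('rimL',(217,290),.096),('rimR',(299,288),.096),('rimtop',(257,249),.096),('bFR',(179,195),.022),('bFL',(349,206),.022)]: print(n,wray('w1',p,z))
import cv2
a=cv2.imread('pics/w1.png')[140:384,150:370]; cv2.imwrite('pics/w1c.png',cv2.resize(a,None,fx=2.4,fy=2.4,interpolation=3))
E
```

```text
hend [ 0.42544446 -0.02243204  0.084     ]
hmid [ 0.46759038 -0.00557223  0.084     ]
hroot [0.50739224 0.01042874 0.084     ]
lid [0.56196036 0.03638623 0.106     ]
rimL [ 0.58477164 -0.00709598  0.096     ]
rimR [0.54702084 0.08322062 0.096     ]
rimtop [0.51731208 0.01788279 0.096     ]
bFR [ 0.51504447 -0.09532633  0.022     ]
bFL [0.44628763 0.12672585 0.022     ]
```

View pics/w1c.png

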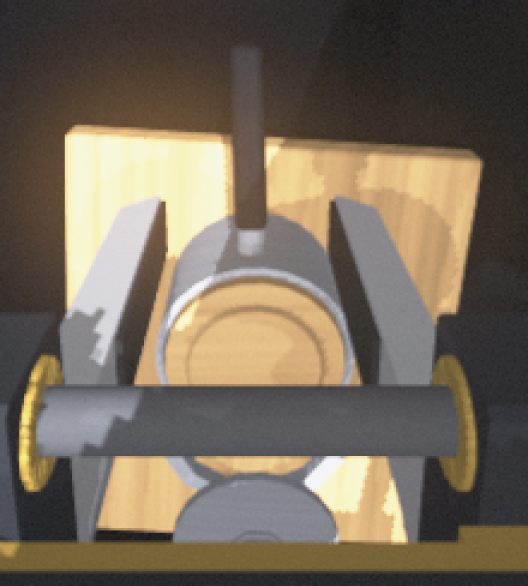

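```bash
python3 plan.py 0.4583 -0.0078 0.056 0.378 5
```

```text
[0.5, 29.8, 0.2, -0.01, -0.12, -0.01]
[0.5, 29.8, 0.2, -0.01, -0.12, -0.01]
[0.5, 29.8, 0.2, -0.01, -0.12, -0.01]
[0.5, 29.8, 0.2, -0.01, -0.12, -0.01]
[0.5, 29.8, 0.2, -0.01, -0.12, -0.01]
```

Call:
step_arm([
  [0.5,29.8,0.2,0,-0.12,0],
  [0.5,29.8,0.2,0,-0.12,0],
  [0.5,29.8,0.2,0,-0.12,0],
  [0.5,29.8,0.2,0,-0.12,0],
  [0.5,29.8,0.2,0,-0.12,0],
  [0,0,0,0,0,0],
])

```text
time_s: 2.45
ee_pos: [0.4568, -0.0058, 0.0553]
eef_rot: [-1.569, 0.003, 0.382]
force: [0.4, -0.1, 1.5]
grip_width: 0.0471
```

Call:
step_arm([
  [0,0,0,0,0,0],
  [0,0,0,0,0,0],
  [0,0,0,0,0,0],
  [0,0,0,0,0,0],
], gripper=-1, squeeze=15)

```text
time_s: 2.95
ee_pos: [0.4585, -0.007, 0.057]
eef_rot: [-1.571, -0.001, 0.381]
force: [0.6, -1.5, 3.9]
grip_width: 0.0158
```

Run:
```python
from h import *
c,o=snap('wrist','w2'); print(o['ee_pos'],o['eef_rot'],o['grip_width'],o['force'],o['time_s'])
snap('side','s2')
a=cv2.imread('pics/s2.png')[130:260,190:340]; cv2.imwrite('pics/s2c.png',cv2.resize(a,None,fx=5,fy=4.6,interpolation=3))
```

```text
[ 0.45852191 -0.00698191  0.05700636] [-1.57137442e+00 -9.04006851e-04  3.80884956e-01] 0.015756788092854378 [ 0.63075384 -1.50287401  3.93340858] 2.95
```

View pics/w2.png

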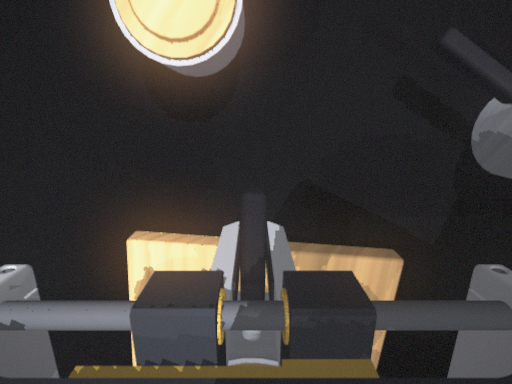

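View pics/s2c.png

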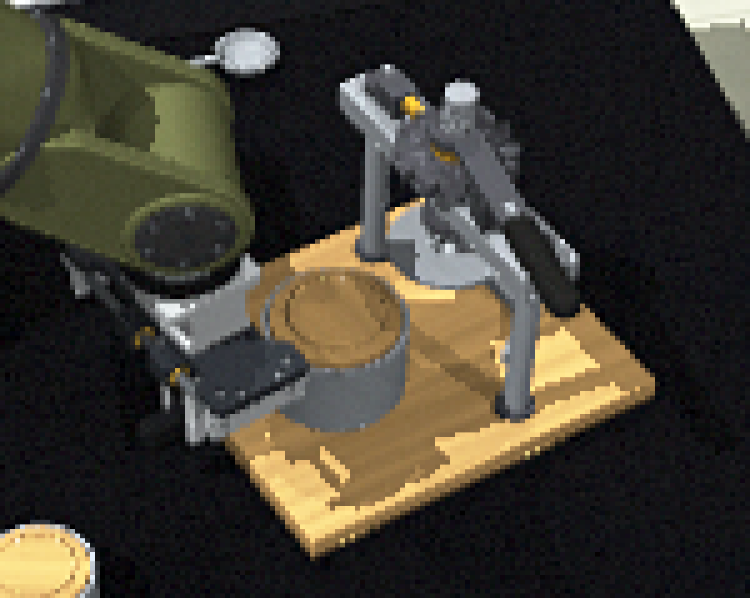

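```bash
python3 plan.py 0.522 0.0275 0.057 0.306 8
```

```text
[9.0, -0.0, 1.1, 0.0, 0.54, 0.0]
[9.0, -0.0, 1.1, 0.0, 0.54, 0.0]
[9.0, -0.0, 1.2, 0.0, 0.54, 0.0]
[8.9, -0.0, 1.3, 0.0, 0.54, 0.0]
[8.9, -0.0, 1.4, 0.0, 0.54, 0.0]
[8.9, -0.0, 1.5, 0.0, 0.54, 0.0]
[8.9, -0.0, 1.6, 0.0, 0.54, 0.0]
[8.9, -0.0, 1.6, 0.0, 0.54, 0.0]
```

Call:
step_arm([
  [9,0,1.1,0,0.54,0],
  [9,0,1.1,0,0.54,0],
  [9,0,1.2,0,0.54,0],
  [9,0,1.3,0,0.54,0],
  [9,0,1.4,0,0.54,0],
  [9,0,1.5,0,0.54,0],
  [9,0,1.6,0,0.54,0],
  [9,0,1.6,0,0.54,0],
  [0,0,0,0,0,0],
  [0,0,0,0,0,0],
])

```text
time_s: 4.3
ee_pos: [0.5227, 0.0279, 0.0567]
eef_rot: [-1.571, -0.001, 0.306]
force: [3.2, 0.8, 2.1]
grip_width: 0.0163
```

Run:
```python
from h import *
snap('side','s3')
a=cv2.imread('pics/s3.png')[130:260,190:340]; cv2.imwrite('pics/s3c.png',cv2.resize(a,None,fx=5,fy=4.6,interpolation=3))
snap('scene','sc3')
a=cv2.imread('pics/sc3.png')[180:310,190:340]; cv2.imwrite('pics/sc3c.png',cv2.resize(a,None,fx=5,fy=4.6,interpolation=3))
```

```text
(no output)
```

View pics/s3c.png

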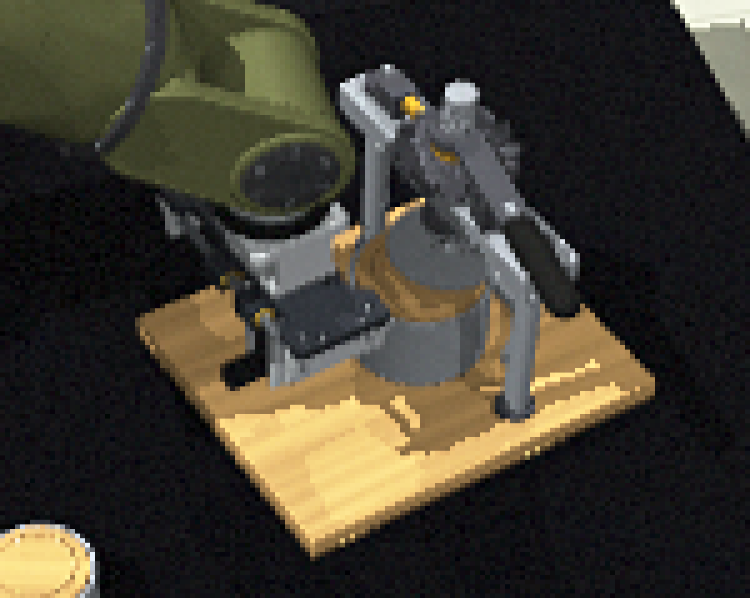

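View pics/sc3c.png

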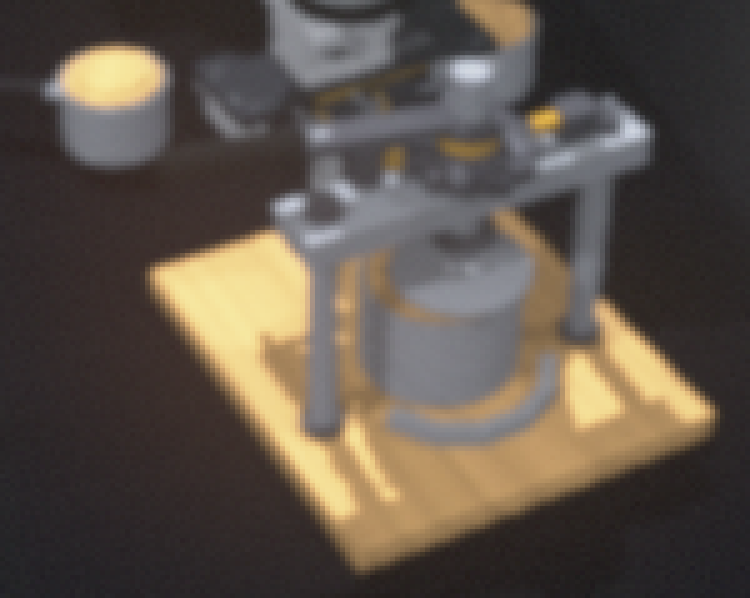

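Call:
step_arm([
  [6,0,0,0,0,0],
  [6,0,0,0,0,0],
  [2,0,0,0,0,0],
  [0,0,0,0,0,0],
])

```text
time_s: 4.9
ee_pos: [0.5349, 0.0318, 0.0566]
eef_rot: [-1.571, 0.002, 0.306]
force: [-5.0, -1.9, 8.6]
grip_width: 0.0157
```

Call:
step_arm([
  [2,0,0,0,0,0],
  [2,0,0,0,0,0],
  [0,0,0,0,0,0],
])

```text
time_s: 5.28
ee_pos: [0.5386, 0.033, 0.0566]
eef_rot: [-1.571, 0.002, 0.306]
force: [-5.7, -1.6, 10.3]
grip_width: 0.0159
```

Call:
step_arm([
  [2,0,0,0,0,0],
  [2,0,0,0,0,0],
  [0,0,0,0,0,0],
])

```text
time_s: 5.65
ee_pos: [0.5424, 0.0342, 0.0566]
eef_rot: [-1.571, 0.002, 0.306]
force: [-6.5, -3.0, 10.8]
grip_width: 0.016
```

Run:
```python
from h import *
snap('side','s4')
a=cv2.imread('pics/s4.png')[130:260,190:340]; cv2.imwrite('pics/s4c.png',cv2.resize(a,None,fx=5,fy=4.6,interpolation=3))
snap('scene','sc4')
a=cv2.imread('pics/sc4.png')[220:300,230:320]; cv2.imwrite('pics/sc4c.png',cv2.resize(a,None,fx=8,fy=7,interpolation=3))
from fit import proj
print(get_obs()['ee_pos'])
```

```text
[0.54242353 0.03419388 0.05663785]
```

View pics/s4c.png

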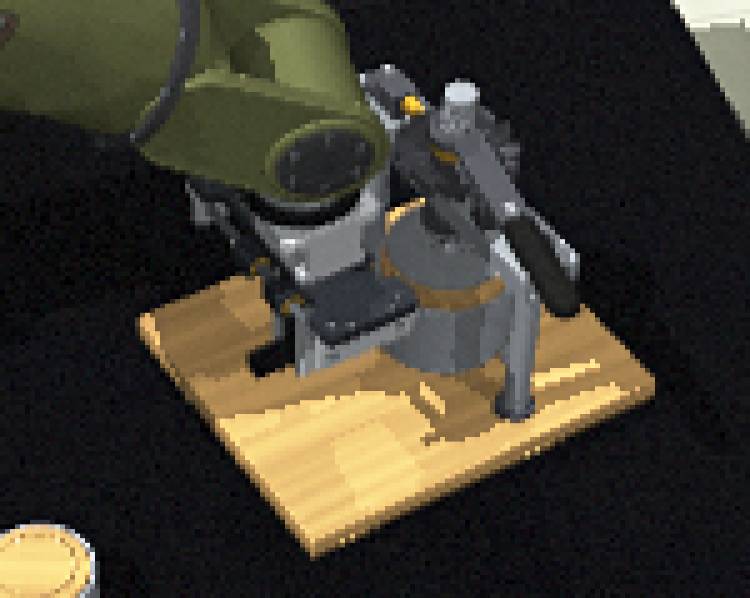

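View pics/sc4c.png

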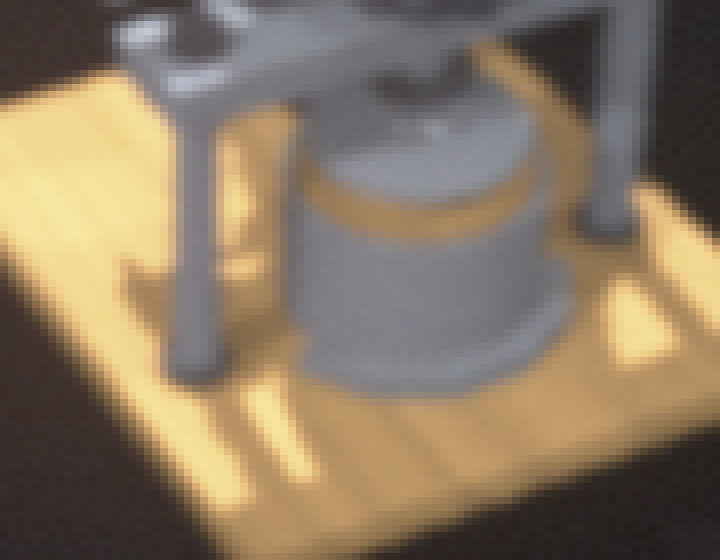

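```bash
cat > ov.py <<'E'
from fit import *
def over(f,cx,cy,out,n='scene',off=(230,220),sz=(90,80),s=8):
    im=cv2.imread('pics/'+f+'.png')[off[1]:off[1]+sz[1],off[0]:off[0]+sz[0]]; im=cv2.resize(im,None,fx=s,fy=s*.875,interpolation=3)
    t=np.linspace(0,2*np.pi,80)
    for r,z,col in [(.0495,.022,(0,0,255)),(.0495,.096,(0,255,0)),(.0495,.034,(255,0,255))]:
        P=np.array([proj(n,[cx+r*np.cos(a),cy+r*np.sin(a),z]) for a in t]); P=((P-off+.5)*[s,s*.875]).astype(int)
        cv2.polylines(im,[P.reshape(-1,1,2)],True,col,1)
    cv2.imwrite('pics/'+out+'.png',im)
E
python3 - <<'E'
from ov import *
over('sc4',.6535,.069,'ov4')
E
```

```text
(no output)
```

View pics/ov4.png

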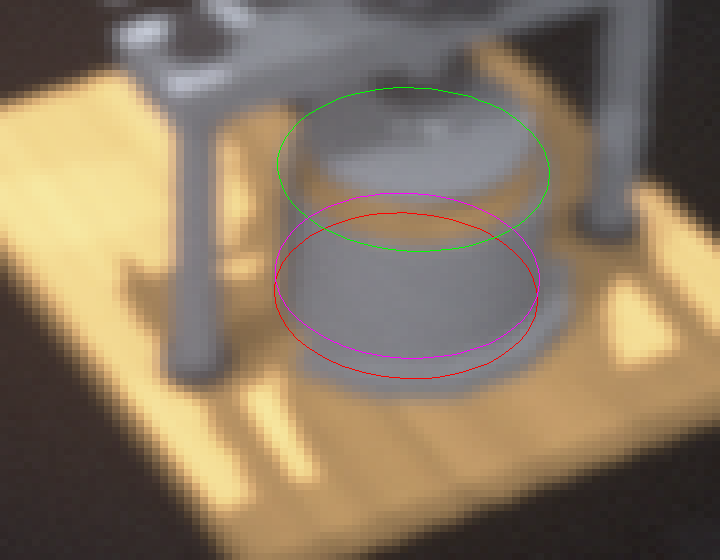

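```bash
python3 - <<'E'
from fit import *
for cx,cy in [(.6535,.069)]:
  for r,z in [(.042,.115),(.042,.123),(.0495,.096)]:
    t=np.linspace(0,6.283,200); P=np.array([proj('scene',[cx+r*np.cos(a),cy+r*np.sin(a),z]) for a in t]); P=(P-[230,220]+.5)*[8,7]
    print(z,P.min(0),P.max(0))
  a=proj('scene',[cx,cy,.1]);b=proj('scene',[cx+.00953,cy+.00301,.1]);c=proj('scene',[cx-.00301,cy+.00953,.1]); print('10mm px+x',(b-a)*[8,7],'+y',(c-a)*[8,7])
E
python3 - <<'E'
import cv2
a=cv2.imread('pics/sc4.png')[225:280,255:310]; cv2.imwrite('pics/sc4d.png',cv2.resize(a,None,fx=14,fy=10.5,interpolation=2))
E
```

```text
0.115 [299.34422196  66.02034568] [531.97930073 204.21689489]
0.123 [299.77466766  51.74749957] [533.26861311 189.70365975]
0.096 [277.77656463  87.79880439] [549.6284642 251.3545828]
10mm px+x [14.22547753 14.62700918] +y [23.49230314 -7.72676491]
```

View pics/sc4d.png

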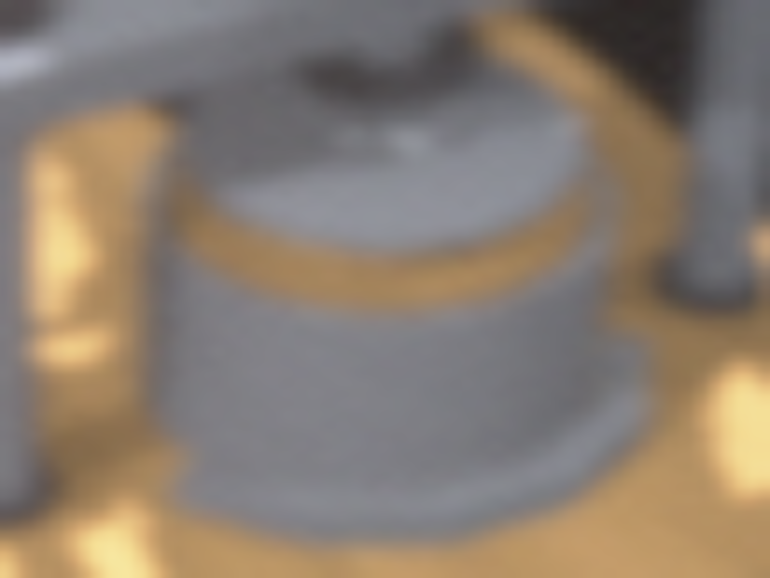

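Call:
step_arm([
  [1,0,0,0,0,0],
  [1,0,0,0,0,0],
  [0,0,0,0,0,0],
])

```text
time_s: 6.12
ee_pos: [0.5435, 0.0345, 0.0565]
eef_rot: [-1.57, 0.004, 0.306]
force: [-12.1, -3.4, 13.3]
grip_width: 0.0159
```

Call:
step_arm([
  [1,0,0,0,0,0],
  [1,0,0,0,0,0],
  [0,0,0,0,0,0],
])

```text
time_s: 6.5
ee_pos: [0.5449, 0.035, 0.0561]
eef_rot: [-1.57, 0.006, 0.306]
force: [-14.5, -5.2, 12.6]
grip_width: 0.016
```

Call:
step_arm([
  [1,0,0,0,0,0],
  [1,0,0,0,0,0],
  [0,0,0,0,0,0],
])

```text
time_s: 6.88
ee_pos: [0.5465, 0.0355, 0.0558]
eef_rot: [-1.57, 0.007, 0.306]
force: [-15.3, -5.9, 9.5]
grip_width: 0.0156
```

Run:
```python
from h import *
snap('scene','sc5')
a=cv2.imread('pics/sc5.png')[225:280,255:310]; cv2.imwrite('pics/sc5d.png',cv2.resize(a,None,fx=14,fy=10.5,interpolation=2))
snap('side','s5')
a=cv2.imread('pics/s5.png')[150:220,250:320]; cv2.imwrite('pics/s5d.png',cv2.resize(a,None,fx=10,fy=8,interpolation=2))
```

```text
(no output)
```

View pics/sc5d.png

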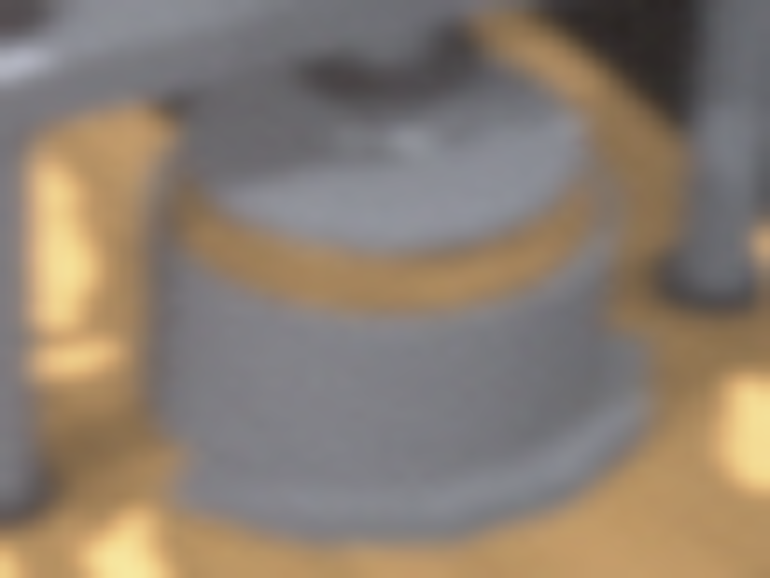

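View pics/s5d.png

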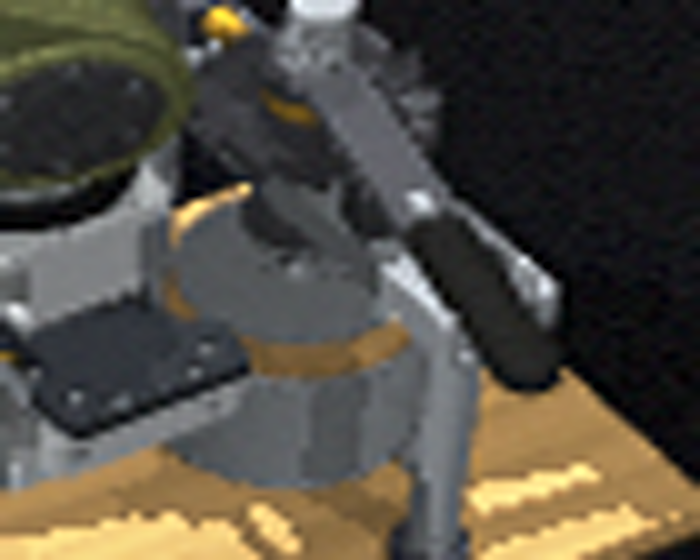

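Run:
```python
from fit import *
off=np.array((250,150));S=np.array((10,8))
im=cv2.imread('pics/s5.png')[150:220,250:320]; im=cv2.resize(im,None,fx=10,fy=8,interpolation=2)
im2=cv2.imread('pics/sc5.png')[225:280,255:310]; im2=cv2.resize(im2,None,fx=14,fy=10.5,interpolation=2)
cx,cy=.6535,.069
t=np.linspace(0,6.283,100)
for n,I,o,s in (('side',im,off,S),('scene',im2,np.array((255,225)),np.array((14,10.5)))):
  for r,z,c in [(.042,.123,(0,0,255)),(.042,.115,(255,0,255)),(.0495,.096,(0,255,0)),(.0495,.022,(255,255,0))]:
    P=(np.array([proj(n,[cx+r*np.cos(a),cy+r*np.sin(a),z]) for a in t])-o+.5)*s
    cv2.polylines(I,[P.astype(int).reshape(-1,1,2)],True,c,1)
cv2.imwrite('pics/a.png',im);cv2.imwrite('pics/b.png',im2)
```

```text
(no output)
```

View pics/a.png

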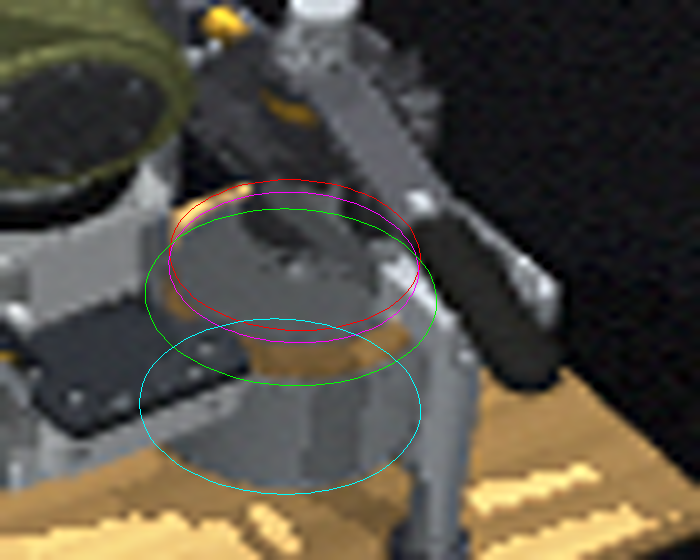

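View pics/b.png

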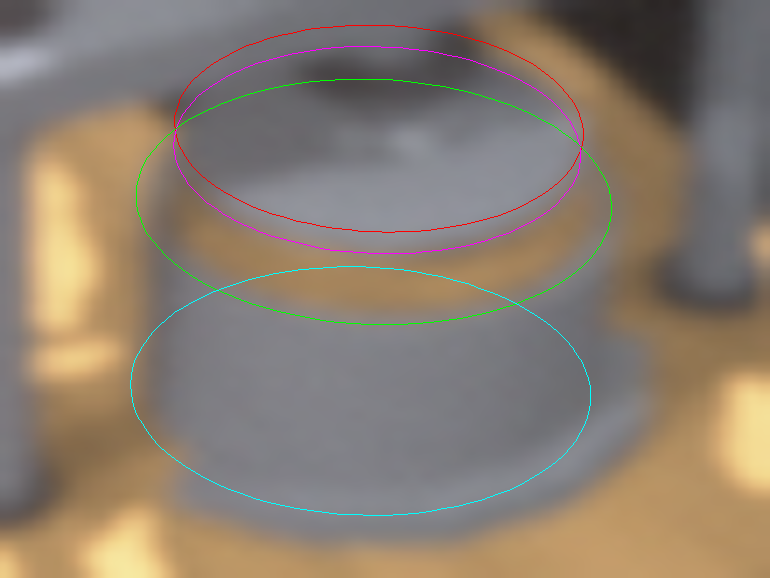

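Call:
step_arm([
  [0,0,0,0,0,0],
  [1,0,0,0,0,0],
  [1,0,0,0,0,0],
  [0,0,0,0,0,0],
], squeeze=35)

```text
time_s: 7.48
ee_pos: [0.5469, 0.0356, 0.0557]
eef_rot: [-1.57, 0.01, 0.306]
force: [-27.0, -10.9, 18.3]
grip_width: 0.0155
```

Call:
step_arm([
  [-1.5,0,0,0,0,0],
  [0,0,0,0,0,0],
])

```text
time_s: 7.72
ee_pos: [0.5469, 0.0356, 0.0558]
eef_rot: [-1.57, 0.007, 0.306]
force: [-14.4, -7.5, 9.1]
grip_width: 0.0158
```

Call:
step_arm([
  [0,0,0,0,0,0],
  [0,0,0,0,0,0],
  [0,0,0,0,0,0],
], gripper=0.0)

```text
time_s: 8.1
ee_pos: [0.5493, 0.0365, 0.0563]
eef_rot: [-1.571, 0.0, 0.306]
force: [-0.3, -0.6, 0.9]
grip_width: 0.0422
```

Call:
step_arm([
  [-10,-30,0,0,0,0],
  [-15,-55,0,0,0,0],
  [-15,-55,0,0,0,0],
  [0,-55,0,0,0,0],
  [0,-55,0,0,0,0],
  [0,0,0,0,0,0],
])

```text
time_s: 8.85
ee_pos: [0.5122, 0.0244, 0.3104]
eef_rot: [-1.573, -0.007, 0.306]
force: [-0.1, 0.6, -0.3]
grip_width: 0.0471
```

```bash
python3 plan.py 0.64 -0.10 0.305 -1.415 11
python3 - <<'E'
from h import *
snap('scene','sc6')
a=cv2.imread('pics/sc6.png')[180:310,190:340]; cv2.imwrite('pics/sc6d.png',cv2.resize(a,None,fx=5,fy=4.6,interpolation=2))
snap('side','s6')
a=cv2.imread('pics/s6.png')[130:230,220:340]; cv2.imwrite('pics/s6d.png',cv2.resize(a,None,fx=6.5,fy=6,interpolation=2))
E
```

```text
[7.7, 0.6, -14.3, -0.02, 8.96, 0.04]
[9.8, 0.6, -12.9, -0.02, 8.96, 0.04]
[11.7, 0.6, -11.2, -0.02, 8.96, 0.04]
[13.3, 0.6, -9.3, -0.02, 8.96, 0.04]
[14.6, 0.6, -7.1, -0.02, 8.96, 0.04]
[15.5, 0.6, -4.7, -0.02, 8.96, 0.04]
[16.1, 0.5, -2.3, -0.02, 8.96, 0.04]
[16.2, 0.5, 0.3, -0.02, 8.96, 0.04]
[16.0, 0.5, 2.8, -0.02, 8.96, 0.04]
[15.3, 0.5, 5.3, -0.02, 8.96, 0.04]
[14.3, 0.5, 7.6, -0.02, 8.96, 0.04]
```

View pics/sc6d.png

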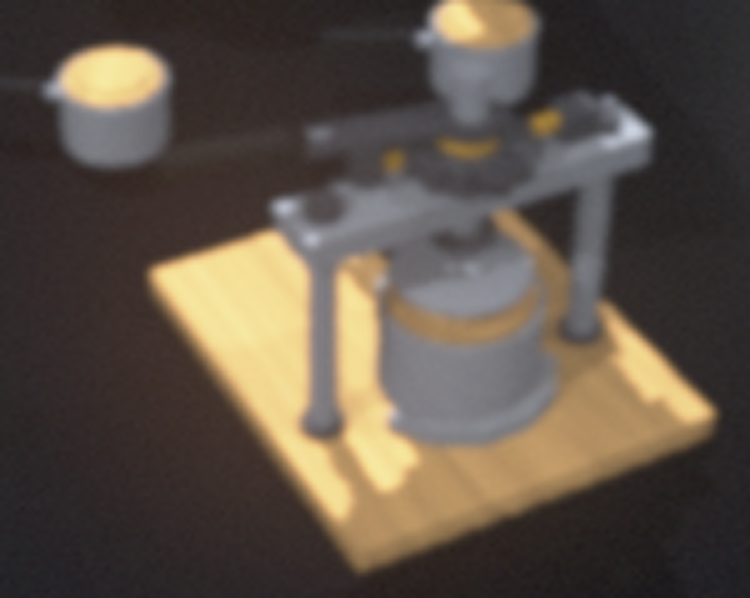

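View pics/s6d.png

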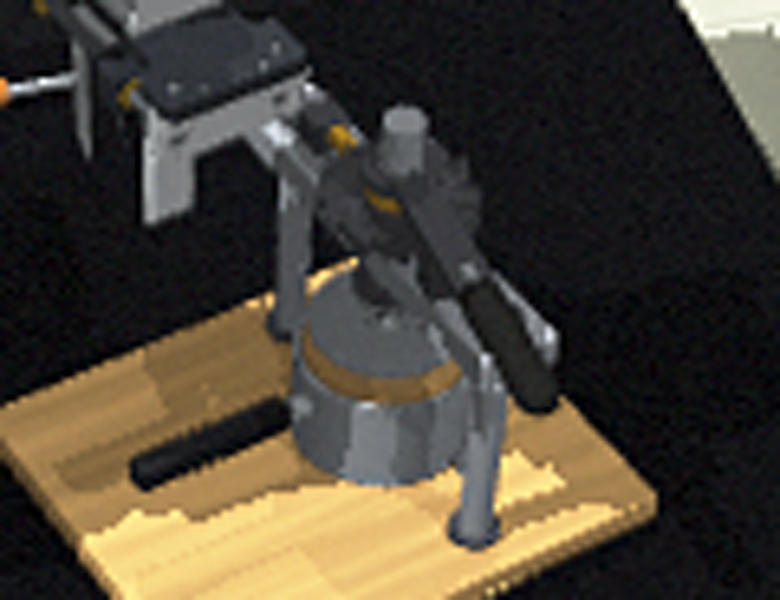

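Call:
step_arm([
  [7.7,0.6,-14.3,0,8.96,0],
  [9.8,0.6,-12.9,0,8.96,0],
  [11.7,0.6,-11.2,0,8.96,0],
  [13.3,0.6,-9.3,0,8.96,0],
  [14.6,0.6,-7.1,0,8.96,0],
  [15.5,0.6,-4.7,0,8.96,0],
  [16.1,0.5,-2.3,0,8.96,0],
  [16.2,0.5,0.3,0,8.96,0],
  [16,0.5,2.8,0,8.96,0],
  [15.3,0.5,5.3,0,8.96,0],
  [14.3,0.5,7.6,0,8.96,0],
  [0,0,0,0,0,0],
])

```text
time_s: 10.45
ee_pos: [0.6391, -0.1004, 0.2979]
eef_rot: [-1.574, 0.001, -1.414]
force: [-0.4, -0.2, -0.8]
grip_width: 0.0473
```

Run:
```python
from h import *
c,o=snap('wrist','w7'); print(o['ee_pos'],o['eef_rot'],o['qpos'],o['grip_width'])
```

```text
[ 0.63909368 -0.10037449  0.29786101] [-1.57409537e+00  1.20419617e-03 -1.41421263e+00] [-2.12362349e-01  4.86508899e-01  1.05479427e+00 -6.66190727e-05
  1.60380080e+00 -3.68950117e-01] 0.0472649873432488
```

View pics/w7.png

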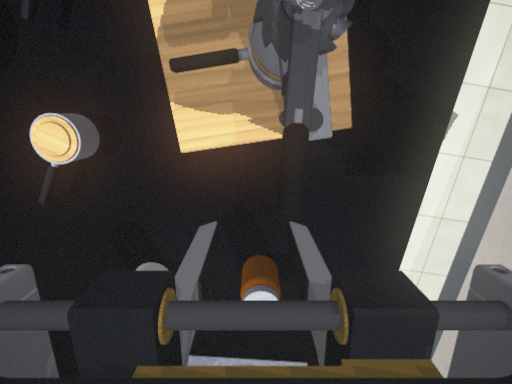

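Run:
```python
from h import *
im=cv2.imread('pics/w7.png')[0:240,230:370]; im=np.clip(im.astype(float)*2.5,0,255).astype(np.uint8); cv2.imwrite('pics/w7c.png',cv2.resize(im,None,fx=3.2,fy=2.5,interpolation=2))
for p,z in [((296,125),.24),((291,215),.24),((307,2),.275),((332,137),.2),((179,152),.022),((352,127),.022)]: print(p,wray('w7',p,z))
```

```text
(296, 125) [ 0.66227144 -0.02354301  0.24      ]
(291, 215) [ 0.67349919 -0.10194088  0.24      ]
(307, 2) [0.64889714 0.05194682 0.275     ]
(332, 137) [ 0.70532768 -0.02966403  0.2       ]
(179, 152) [ 0.51498478 -0.09781686  0.022     ]
(352, 127) [ 0.783662   -0.01504812  0.022     ]
```

View pics/w7c.png

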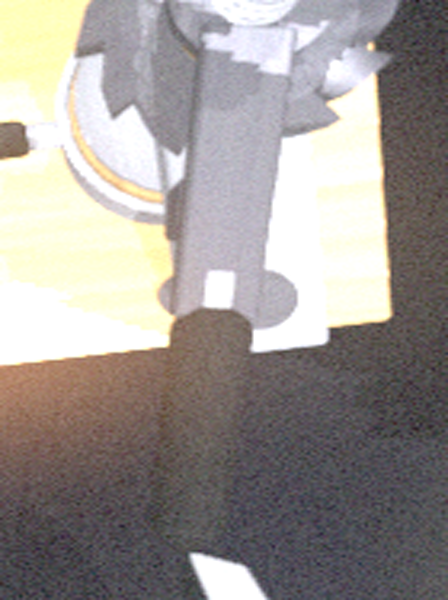

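```bash
python3 plan.py 0.669 -0.072 0.285 -1.45 2
```

```text
[-11.4, 6.7, 17.1, 0.08, 1.11, -0.03]
[-11.7, 6.7, 16.9, 0.08, 1.11, -0.03]
```

Call:
step_arm([
  [-11.4,6.7,17.1,0,1.1,0],
  [-11.7,6.7,16.9,0,1.1,0],
  [0,0,0,0,0,0],
  [0,20,0,0,0,0],
  [0,20,0,0,0,0],
  [0,20,0,0,0,0],
  [0,0,0,0,0,0],
])

```text
time_s: 11.38
ee_pos: [0.6683, -0.0724, 0.2259]
eef_rot: [-1.573, 0.001, -1.451]
force: [-0.4, 0.0, 0.6]
grip_width: 0.0468
```

Run:
```python
from h import *
snap('wrist','w8');snap('side','s8')
a=cv2.imread('pics/s8.png')[110:230,220:340]; cv2.imwrite('pics/s8d.png',cv2.resize(a,None,fx=5,fy=5,interpolation=2))
```

```text
(no output)
```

View pics/w8.png

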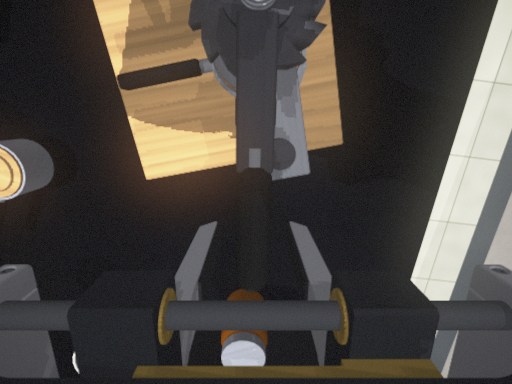

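View pics/s8d.png

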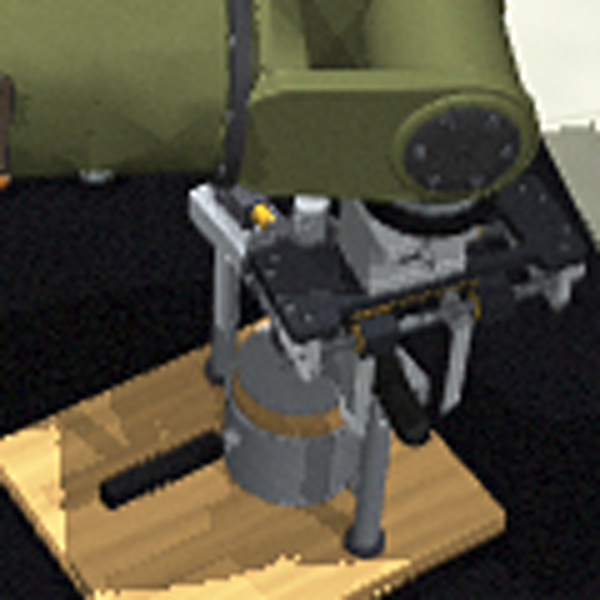

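Call:
step_arm([
  [0,0,0,0,0,0],
  [0,0,0,0,0,0],
  [-0.6,0,13.4,0,-5.5,0],
  [-0.6,0,13.4,0,-5.5,0],
  [-0.6,0,13.4,0,-5.5,0],
  [0,0,0,0,0,0],
  [0,0,0,0,0,0],
], gripper=-0.447)

```text
time_s: 12.35
ee_pos: [0.7079, -0.062, 0.227]
eef_rot: [-1.571, -0.0, -1.167]
force: [-0.3, -0.4, -0.1]
grip_width: 0.026
```

Call:
step_arm([
  [-1.3,0,-19.1,0,7.83,0],
  [-1.3,0,-19.1,0,7.83,0],
  [-1.3,0,-19.1,0,7.83,0],
  [-1.3,0,-19.1,0,7.83,0],
])

```text
time_s: 12.85
ee_pos: [0.6326, -0.0721, 0.2272]
eef_rot: [-1.569, 0.0, -1.718]
force: [9.6, 4.1, -3.2]
grip_width: 0.0262
```

Call:
step_arm([
  [-1.3,0,-19.1,0,7.83,0],
  [-1.3,0,-19.1,0,7.83,0],
  [-1.3,0,-19.1,0,7.83,0],
])

```text
time_s: 13.22
ee_pos: [0.5786, -0.0528, 0.2273]
eef_rot: [-1.57, 0.0, -2.128]
force: [0.9, 0.4, 0.6]
grip_width: 0.0261
```

Call:
step_arm([
  [-1.3,0,-19.1,0,7.83,0],
  [-1.3,0,-19.1,0,7.83,0],
])

```text
time_s: 13.48
ee_pos: [0.549, -0.0284, 0.2273]
eef_rot: [-1.57, 0.001, -2.402]
force: [1.7, 0.2, 1.3]
grip_width: 0.026
```

Call:
step_arm([
  [0,0,0,0,0,0],
  [0,0,0,0,0,0],
])

```text
time_s: 13.72
ee_pos: [0.5501, -0.0287, 0.2272]
eef_rot: [-1.57, 0.0, -2.392]
force: [-0.3, -0.4, 0.4]
grip_width: 0.0258
```

Run:
```python
from h import *
snap('wrist','w9');snap('side','s9')
a=cv2.imread('pics/s9.png')[110:230,220:340]; cv2.imwrite('pics/s9d.png',cv2.resize(a,None,fx=5,fy=5,interpolation=2))
```

```text
(no output)
```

View pics/w9.png

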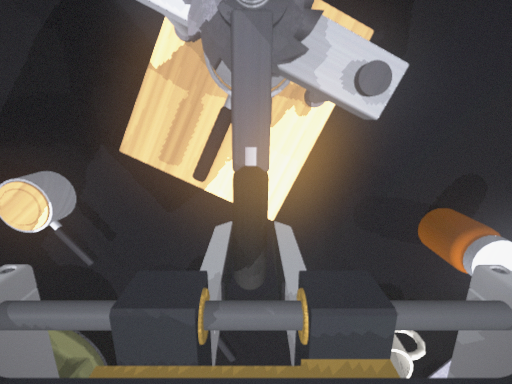

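View pics/s9d.png

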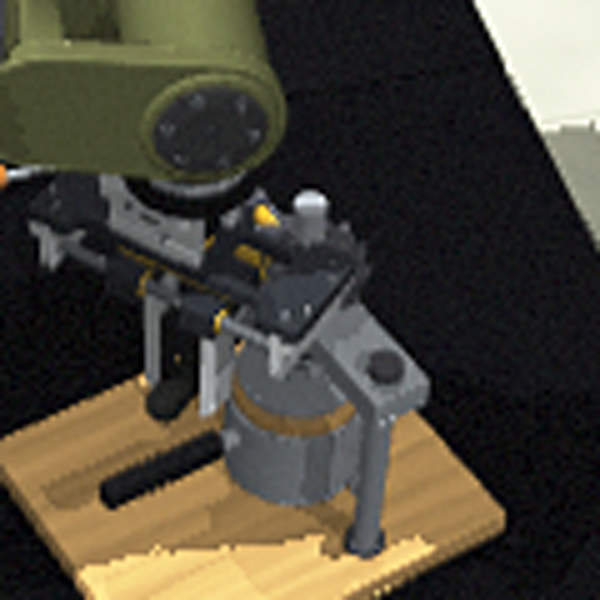

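Call:
step_arm([
  [-1.3,0,19.1,0,-7.83,0],
  [-1.3,0,19.1,0,-7.83,0],
  [-1.3,0,19.1,0,-7.83,0],
  [-1.3,0,19.1,0,-7.83,0],
  [-1.3,0,19.1,0,-7.83,0],
  [-1.3,0,19.1,0,-7.83,0],
  [-1.3,0,19.1,0,-7.83,0],
  [-1.3,0,19.1,0,-7.83,0],
  [-1.3,0,19.1,0,-7.83,0],
  [0,0,0,0,0,0],
  [0,0,0,0,0,0],
])

```text
time_s: 15.2
ee_pos: [0.7078, -0.0624, 0.2266]
eef_rot: [-1.571, 0.0, -1.168]
force: [0.1, 0.3, -0.4]
grip_width: 0.0263
```

Call:
step_arm([
  [-0.6,0,-13.1,0,5.4,0],
  [-0.6,0,-13.1,0,5.4,0],
  [-0.6,0,-13.1,0,5.4,0],
  [-0.6,0,-13.1,0,5.4,0],
  [0,0,-3,0,1.2,0],
  [0,0,-3,0,1.2,0],
])

```text
time_s: 15.95
ee_pos: [0.6512, -0.0736, 0.2274]
eef_rot: [-1.57, -0.0, -1.584]
force: [1.1, -0.3, 0.6]
grip_width: 0.0262
```

Call:
step_arm([
  [-0.6,0,-13.1,0,5.4,0],
  [-0.6,0,-13.1,0,5.4,0],
  [0,0,-3,0,1.2,0],
  [0,0,-3,0,1.2,0],
])

```text
time_s: 16.45
ee_pos: [0.6195, -0.0694, 0.2269]
eef_rot: [-1.571, -0.0, -1.813]
force: [0.3, -0.2, 0.6]
grip_width: 0.0259
```

Call:
step_arm([
  [-0.6,0,-13.1,0,5.4,0],
  [-0.6,0,-13.1,0,5.4,0],
  [-0.6,0,-13.1,0,5.4,0],
  [0,0,-3,0,1.2,0],
  [0,0,-3,0,1.2,0],
])

```text
time_s: 17.08
ee_pos: [0.5781, -0.0517, 0.227]
eef_rot: [-1.57, 0.0, -2.138]
force: [2.1, -0.4, 0.0]
grip_width: 0.0259
```

Call:
step_arm([
  [-0.6,0,-13.1,0,5.4,0],
  [-0.6,0,-13.1,0,5.4,0],
  [-0.2,0,-6,0,2.5,0],
  [0,0,-3,0,1.2,0],
  [0,0,0,0,0,0],
])

```text
time_s: 17.7
ee_pos: [0.5509, -0.0292, 0.2269]
eef_rot: [-1.571, -0.0, -2.391]
force: [0.3, 0.1, -0.2]
grip_width: 0.0262
```

Call:
step_arm([
  [-1.3,0,19.1,0,-7.83,0],
  [-1.3,0,19.1,0,-7.83,0],
  [-1.3,0,19.1,0,-7.83,0],
  [-1.3,0,19.1,0,-7.83,0],
  [-1.3,0,19.1,0,-7.83,0],
  [-1.3,0,19.1,0,-7.83,0],
  [-1.3,0,19.1,0,-7.83,0],
  [-1.3,0,19.1,0,-7.83,0],
  [-1.3,0,19.1,0,-7.83,0],
  [0,0,0,0,0,0],
  [0,0,0,0,0,0],
])

```text
time_s: 19.08
ee_pos: [0.7087, -0.0626, 0.2267]
eef_rot: [-1.571, 0.0, -1.165]
force: [0.4, -0.3, 0.9]
grip_width: 0.0258
```

Run:
```python
from h import *
snap('scene','sc10')
b=cv2.imread('pics/sc6.png')[205:290,235:320]
a=cv2.imread('pics/sc10.png')[205:290,235:320]; cv2.imwrite('pics/s10d.png',cv2.resize(np.hstack([b,a]),None,fx=4.6,fy=6,interpolation=2))
```

```text
(no output)
```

View pics/s10d.png

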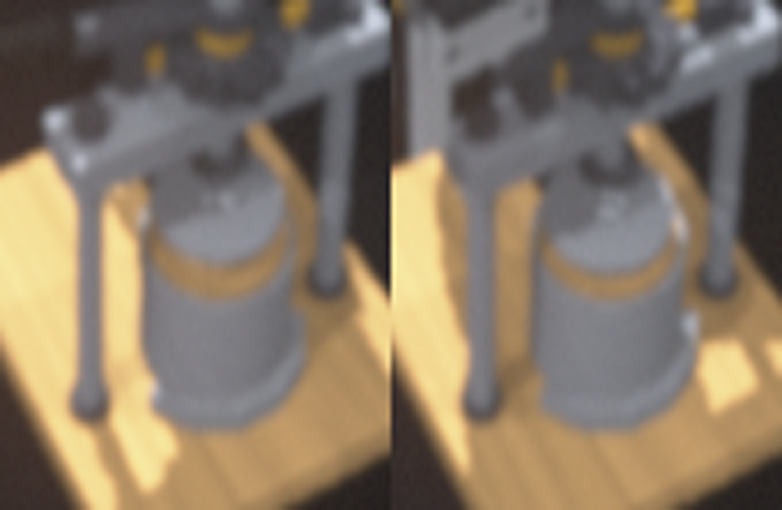

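Call:
step_arm([
  [-0.6,0,-13.1,0,5.4,0],
  [-0.6,0,-13.1,0,5.4,0],
  [-0.6,0,-13.1,0,5.4,0],
  [-0.6,0,-13.1,0,5.4,0],
  [0,0,-3,0,1.2,0],
  [0,0,-3,0,1.2,0],
])

```text
time_s: 19.88
ee_pos: [0.6523, -0.0741, 0.2274]
eef_rot: [-1.57, -0.0, -1.581]
force: [2.2, 0.4, 0.2]
grip_width: 0.0261
```

Call:
step_arm([
  [-0.6,0,-13.1,0,5.4,0],
  [-0.6,0,-13.1,0,5.4,0],
  [0,0,-3,0,1.2,0],
  [0,0,-3,0,1.2,0],
])

```text
time_s: 20.38
ee_pos: [0.6206, -0.07, 0.227]
eef_rot: [-1.57, 0.0, -1.811]
force: [1.7, -0.4, 1.3]
grip_width: 0.0258
```

Call:
step_arm([
  [-0.6,0,-13.1,0,5.4,0],
  [-0.6,0,-13.1,0,5.4,0],
  [-0.6,0,-13.1,0,5.4,0],
  [0,0,-3,0,1.2,0],
  [0,0,-3,0,1.2,0],
])

```text
time_s: 21.0
ee_pos: [0.5792, -0.0526, 0.227]
eef_rot: [-1.57, 0.0, -2.135]
force: [3.6, -2.7, 0.9]
grip_width: 0.0258
```

Call:
step_arm([
  [-0.6,0,-13.1,0,5.4,0],
  [-0.6,0,-13.1,0,5.4,0],
  [-0.2,0,-6,0,2.5,0],
  [0,0,-3,0,1.2,0],
  [0,0,0,0,0,0],
])

```text
time_s: 21.62
ee_pos: [0.5517, -0.0303, 0.227]
eef_rot: [-1.571, -0.0, -2.388]
force: [1.9, -4.5, 0.4]
grip_width: 0.0261
```

Call:
step_arm([
  [0,0,-3,0,1.2,0],
  [0,0,-2.5,0,1,0],
  [0,0,0,0,0,0],
])

```text
time_s: 22.0
ee_pos: [0.5481, -0.0263, 0.227]
eef_rot: [-1.571, -0.0, -2.427]
force: [1.0, -4.9, 1.9]
grip_width: 0.0261
```

Call:
step_arm([
  [-1.4,0,19.6,0,-8.07,0],
  [-1.4,0,19.6,0,-8.07,0],
  [-1.4,0,19.6,0,-8.07,0],
  [-1.4,0,19.6,0,-8.07,0],
  [-1.4,0,19.6,0,-8.07,0],
  [-1.4,0,19.6,0,-8.07,0],
  [-1.4,0,19.6,0,-8.07,0],
  [-1.4,0,19.6,0,-8.07,0],
  [-1.4,0,19.6,0,-8.07,0],
  [0,0,0,0,0,0],
  [0,0,0,0,0,0],
])

```text
time_s: 23.38
ee_pos: [0.7088, -0.0623, 0.2267]
eef_rot: [-1.571, 0.001, -1.162]
force: [0.5, -0.3, -0.1]
grip_width: 0.0259
```

Call:
step_arm([
  [-0.6,0,-13.1,0,5.4,0],
  [-0.6,0,-13.1,0,5.4,0],
  [-0.6,0,-13.1,0,5.4,0],
  [-0.6,0,-13.1,0,5.4,0],
  [0,0,-3,0,1.2,0],
  [0,0,-3,0,1.2,0],
])

```text
time_s: 24.12
ee_pos: [0.6525, -0.0741, 0.2274]
eef_rot: [-1.569, 0.0, -1.579]
force: [7.1, 1.9, -0.7]
grip_width: 0.0256
```

Call:
step_arm([
  [0,0,-3,0,1.2,0],
  [0,0,-1,0,0.4,0],
  [0,0,0,0,0,0],
])

```text
time_s: 24.5
ee_pos: [0.6487, -0.0739, 0.2274]
eef_rot: [-1.569, 0.0, -1.606]
force: [5.5, 1.4, -1.1]
grip_width: 0.026
```

Call:
step_arm([
  [0,0,-3,0,1.2,0],
  [0,0,-3,0,1.2,0],
  [0,0,-3,0,1.2,0],
])

```text
time_s: 24.88
ee_pos: [0.6398, -0.0734, 0.2274]
eef_rot: [-1.569, 0.0, -1.67]
force: [6.5, 3.0, -1.1]
grip_width: 0.0262
```

Call:
step_arm([
  [0,0,-3,0,1.2,0],
  [0,0,-3,0,1.2,0],
])

```text
time_s: 25.12
ee_pos: [0.6338, -0.0726, 0.2273]
eef_rot: [-1.569, 0.001, -1.711]
force: [6.6, 1.4, -1.9]
grip_width: 0.0263
```

Call:
step_arm([
  [-0.1,0,-6,0,2.5,0],
  [-0.1,0,-6,0,2.5,0],
  [0,0,-3,0,1.2,0],
  [0,0,-3,0,1.2,0],
  [0,0,0,0,0,0],
])

```text
time_s: 25.75
ee_pos: [0.616, -0.0691, 0.2274]
eef_rot: [-1.569, 0.001, -1.84]
force: [5.9, 2.5, -1.2]
grip_width: 0.0259
```

Call:
step_arm([
  [-0.1,0,-6,0,2.5,0],
  [-0.1,0,-6,0,2.5,0],
  [0,0,-3,0,1.2,0],
  [0,0,-3,0,1.2,0],
])

```text
time_s: 26.25
ee_pos: [0.5993, -0.0634, 0.2274]
eef_rot: [-1.569, 0.001, -1.97]
force: [8.0, 2.0, -1.3]
grip_width: 0.026
```

Call:
step_arm([
  [0,0,-3,0,1.2,0],
  [0,0,-3,0,1.2,0],
  [0,0,-3,0,1.2,0],
])

```text
time_s: 26.62
ee_pos: [0.5911, -0.0597, 0.2274]
eef_rot: [-1.569, 0.001, -2.033]
force: [8.5, 0.8, -2.0]
grip_width: 0.0261
```

Call:
step_arm([
  [0,0,-3,0,1.2,0],
  [0,0,-3,0,1.2,0],
  [0,0,-3,0,1.2,0],
])

```text
time_s: 27.0
ee_pos: [0.5832, -0.0557, 0.2274]
eef_rot: [-1.569, 0.001, -2.096]
force: [8.5, -0.0, -1.9]
grip_width: 0.0259
```

Call:
step_arm([
  [0,0,-3,0,1.2,0],
  [0,0,-3,0,1.2,0],
  [0,0,-3,0,1.2,0],
])

```text
time_s: 27.38
ee_pos: [0.5755, -0.0511, 0.2275]
eef_rot: [-1.568, 0.001, -2.158]
force: [8.4, -0.6, -2.6]
grip_width: 0.0256
```

Call:
step_arm([
  [0,0,-3,0,1.2,0],
  [0,0,-3,0,1.2,0],
  [0,0,-3,0,1.2,0],
])

```text
time_s: 27.75
ee_pos: [0.5682, -0.0461, 0.2275]
eef_rot: [-1.568, 0.001, -2.221]
force: [8.5, -0.8, -1.3]
grip_width: 0.0261
```

Call:
step_arm([
  [0,0,-3,0,1.2,0],
  [0,0,-3,0,1.2,0],
  [0,0,-3,0,1.2,0],
  [0,0,-3,0,1.2,0],
  [0,0,-3,0,1.2,0],
])

```text
time_s: 28.38
ee_pos: [0.5566, -0.0366, 0.2275]
eef_rot: [-1.568, 0.001, -2.326]
force: [7.7, -3.5, -1.6]
grip_width: 0.0262
```

Call:
step_arm([
  [0,0,-3,0,1.2,0],
  [0,0,-3,0,1.2,0],
  [0,0,-3,0,1.2,0],
  [0,0,-3,0,1.2,0],
  [0,0,-2,0,0.8,0],
])

```text
time_s: 29.0
ee_pos: [0.5468, -0.0267, 0.2275]
eef_rot: [-1.568, 0.002, -2.424]
force: [8.3, -2.4, -3.0]
grip_width: 0.0259
```

Call:
step_arm([
  [-0.6,0,13.1,0,-5.4,0],
  [-0.6,0,13.1,0,-5.4,0],
  [-0.6,0,13.1,0,-5.4,0],
  [0,0,0,0,0,0],
])

```text
time_s: 29.5
ee_pos: [0.5758, -0.0524, 0.2269]
eef_rot: [-1.571, -0.0, -2.142]
force: [0.4, 0.6, -0.0]
grip_width: 0.0263
```

Call:
step_arm([
  [-0.6,0,13.1,0,-5.4,0],
  [-0.6,0,13.1,0,-5.4,0],
  [-0.6,0,13.1,0,-5.4,0],
  [-0.6,0,13.1,0,-5.4,0],
  [0,0,0,0,0,0],
])

```text
time_s: 30.12
ee_pos: [0.6243, -0.0714, 0.2269]
eef_rot: [-1.57, -0.0, -1.766]
force: [2.5, -0.6, -0.6]
grip_width: 0.0259
```

Run:
```python
from h import *
snap('scene','sc11');snap('wrist','w11');snap('side','s11')
b=cv2.imread('pics/sc6.png')[205:290,235:320]
a=cv2.imread('pics/sc11.png')[205:290,235:320]; cv2.imwrite('pics/s11d.png',cv2.resize(np.hstack([b,a]),None,fx=4.6,fy=6,interpolation=2))
```

```text
(no output)
```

View pics/s11d.png

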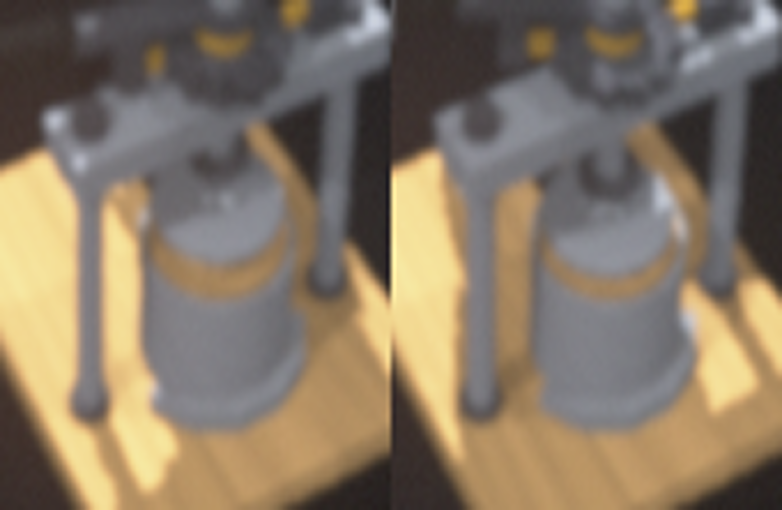

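View pics/w11.png

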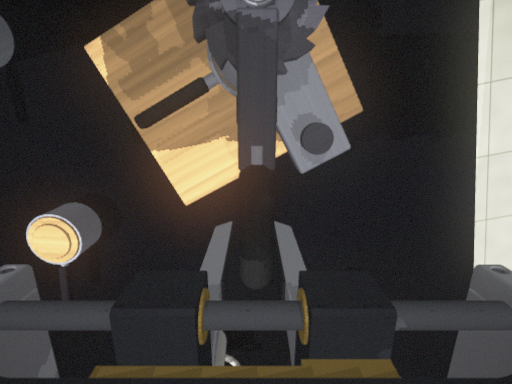

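Call:
step_arm([
  [-0.2,0,7,0,-3,0],
  [0,0,0,0,0,0],
  [0,0,0,0,0,0],
])

```text
time_s: 30.65
ee_pos: [0.6308, -0.0724, 0.227]
eef_rot: [-1.571, 0.0, -1.713]
force: [-0.2, -0.3, 0.3]
grip_width: 0.0258
```

Call:
step_arm([
  [0,0,0,0,0,0],
  [0,0,0,0,0,0],
  [0,-15,0,0,0,0],
  [0,-30,0,0,0,0],
  [0,-40,0,0,0,0],
  [0,-40,0,0,0,0],
], gripper=0.0)

```text
time_s: 31.4
ee_pos: [0.6309, -0.0725, 0.3545]
eef_rot: [-1.57, -0.0, -1.711]
force: [-0.4, 1.6, -0.4]
grip_width: 0.0468
```

Call:
step_arm([
  [30,0,-30,0,0,0],
  [40,0,-40,0,0,0],
  [40,0,-40,0,0,0],
  [0,0,-40,0,0,0],
  [0,0,0,0,0,0],
  [0,0,0,0,0,0],
])

```text
time_s: 32.15
ee_pos: [0.4677, -0.1605, 0.3528]
eef_rot: [-1.57, -0.0, -1.711]
force: [0.4, -0.3, -0.0]
grip_width: 0.0469
```

Run:
```python
from h import *
snap('scene','sc12');snap('side','s12')
b=cv2.imread('pics/side0.png')[130:230,220:340]
a=cv2.imread('pics/s12.png')[130:230,220:340]; cv2.imwrite('pics/s12d.png',cv2.resize(a,None,fx=6,fy=6,interpolation=2))
```

```text
(no output)
```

View pics/sc12.png

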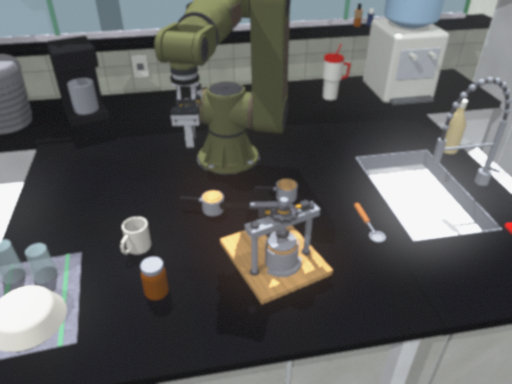

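View pics/s12d.png

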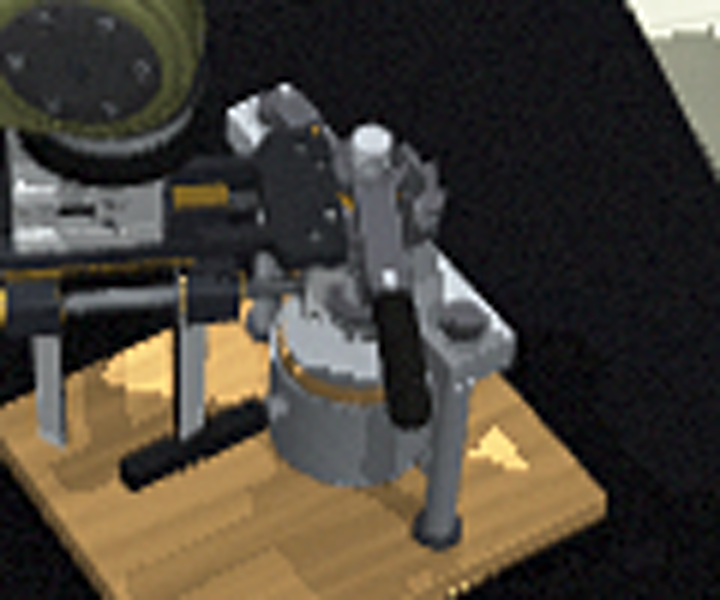

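```bash
python3 -c "
from station import job,get_obs
print(get_obs()['force']); print(job.hand_in())"
```

```text
[ 0.0838803  -0.09424405 -0.49344998]
the job is handed in; nothing more can be done
None
```

The mould is home in the horseshoe stop, the plate presses firmly on the lid, and I handed the job in at about 32 s with the robot touching nothing.

- **Mould:** I slid it along the board by its handle until it stopped hard: about 29 N of push moved the tool only 0.4 mm more. In both camera views it agrees with the home position to about 1–2 mm.
- **Lever:** I worked four strokes, counted from the lever angles as 8 notches. The pull was about 1–2 N while free and about 5 N when the plate met the lid. It was about 6.7 N on the seventh notch and about 8 N on the eighth, with one reading of 8.7 N. I stopped when that notch was complete.
- **Release:** After the last notch the lever was unloaded (under 0.5 N) when I let it go, at about 0.45 rad.
- **Last pictures:** The plate is on the lid, and the mug, jar and spoon look unmoved.

Two things I did not settle. The overlay from the scene camera sat a pixel or two off. I did not measure the plate's force separately; it is inferred from the pull at the grip.

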